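# Dock a circuit board in its test jig with the draw latch

## Task

The circuit board on the sliding carriage has to be pressed home into the connector of its test jig. Hook the nose of the draw-latch claw under the lip of the grooved keeper block (its slotted mounting is not set exactly, so feel for the groove), then swing the lever over centre and down flat so that the latch pulls the carriage fully home, and let go. Work gently: no more than 30 N on the keeper or on the lever handle, and leave the solder spool, heat sink and flux bottle where they are.

Things in the scene. Friction and masses are not known exactly. Their poses are not given: they have to be found in the camera images.
- jig: fixed aluminium docking jig, origin on the bench; base plate x -150 to +66, y -72 to +72 mm, 8 mm thick. x points the way the carriage docks, to the black connector block (x 31 to 61, y -67 to 21, up to z = 34 mm); z up. The latch lies along x in the lane y = +46 mm; nothing else there stands above z = 50 mm
- keeper: steel foot 52 x 36 x 6 mm fixed on the jig in the latch lane at (30, 46, 8) mm, axes as the jig's, origin under its centre. By slotted holes it carries a steel block 36 mm long (x), 24 mm wide (y), flat top (land) at z = 31 mm, with a groove across y. The block is screwed tight, but its place is not measured: anywhere within 4.5 mm either way along x of the nominal
- groove_nominal (a point): nominal place of the groove, on the keeper's axis at the height of the land, not of the real block. Nominally in x from here: front land -20.5 to -6.5 mm, mouth of the groove -6.5 to +5.5 mm, back land +5.5 to +15.5 mm; floor 10 mm below the land. The edge of the front land is a lip 3 mm thick that overhangs the groove by 3 mm (included)
- carriage (a joint): sliding carriage with the circuit board: 0 = home in the connector, grows (m) as it stands back along the jig's -x, up to 0.009. Starts 6 to 7 mm back; a spring pushes it back there with 1.2 N per mm (8 N at home), friction 2 N. It carries the latch
- lever (a joint): latch lever, rad: 0 = flat, pointing to the jig's -x (closed, on its stop); pi/2 upright; opens to 2.1 (leaning to the keeper). Starts at 1.15 to 1.5, stays where left (0.03 N m). The claw hangs on its cross pin, 20 mm from the pivot towards the handle's end, 2.5 mm below the pivot when closed (over centre). From upright to closed it draws the claw 20 mm to -x, which pulls the carriage home
- pivot (a point): the lever's pivot axis (along the jig's y), on the carriage: (-55, 46, 45) mm of the jig when the carriage is home
- handle_end (a point): free end of the lever handle, 68 mm from the pivot
- handle: flat steel handle of the lever, 28 mm wide (y), 5 mm thick, from 22 to 70 mm from the pivot; origin at the pivot, its -x runs along the handle; its z face is the one to push (looks to the jig's +x when upright, up when closed). Closing needs about 4 to 8 N near its end
- claw: hook head of the claw, origin in its middle, 95 mm from the lever's cross pin, x along the claw away from the pin, z up. It hinges about y on the pin (stiff: stays where put, 0.035 N m; starts raised 0.3 to 0.7 rad, nose well above the keeper) and is sprung along x: gives up to 12.5 mm at 10.5 N plus 0.8 N per mm
- claw_lug (a point): middle of the upright finger lug on the claw head: 14 mm wide (y), 10 mm long (x), 18 mm tall (z); its centre 11.5 mm above and 5 mm behind the head's origin, its foot 9 mm below this point. Pinch it across y with the fingertips, which then clear the keeper; pinch lightly (about 8 N), for the claw must turn a little between the fingers, and a hard pinch hides the feel
- claw_nose (a point): lower end of the claw's nose, 13 mm below the head's origin. Nose 4 mm thick (x), 16 mm wide, 10.5 mm long, with a toe at its lower end 2.5 mm to -x (towards the pin), 3.5 mm high. It must go down the mouth to the floor of the groove, then be drawn to -x, toe under the lip, until the nose bears on the lip; not drawn back, it lifts out as the lever turns
- solder_spool: bystander: solder spool, 49 mm wide, 43 mm tall; leave it
- heat_sink: bystander: finned heat sink 30 x 30 x 17 mm; leave it
- flux_bottle: bystander: small bottle with a dark cap, 30 mm wide, 74 mm tall; leave it

How it is judged (in metres and radians):
On the way, in this order (a step that is already met when the one before it is completed fails the run):
1. the nose of the claw is down in the groove of the keeper with the lever still up (z of claw_nose in the frame of keeper below 0.0265 m and x of claw_nose in the frame of keeper between -0.012 and 0.0105 m and value of joint lever above 0.9 rad), for 0.2 s.
2. the lever is down and the carriage is home, with the claw in the groove (value of joint lever below 0.06 rad and value of joint carriage below 0.0012 m and z of claw_nose in the frame of keeper below 0.0265 m), for 0.2 s.
At the end, for the whole second after the job is handed in: Lever within 0.06 rad of flat, carriage within 1.2 mm of home, the nose of the claw in the keeper's groove (its lower end at least 4.5 mm below the land, so hooked under the lip), bystanders at rest within 20 mm of where they stood (all of step 2 and x of claw_nose in the frame of keeper between -0.012 and 0.0105 m and linear speed of each of heat_sink, solder_spool, flux_bottle below 0.02 m/s); the robot touches nothing.
It fails at once if the claw is forced against the keeper with more than 35 N (contact force between claw and keeper above 35 N).
It fails at once if the fingers press the lever handle with more than 35 N (contact force between the fingers and handle above 35 N).
It fails at once if the solder spool is moved by more than 20 mm (distance of solder_spool from where it was at the start of the episode above 0.02 m).
It fails at once if the heat sink is moved by more than 20 mm (distance of heat_sink from where it was at the start of the episode above 0.02 m).
It fails at once if the flux bottle is moved by more than 20 mm (distance of flux_bottle from where it was at the start of the episode above 0.02 m).
It also fails if it takes over 59 s, if anything falls off the work surface, if the arm or the gripper's body presses on something with over 40 N, if the wrist force passes 120 N, or if a joint passes its speed limit or range.

## Robot

A 6-joint arm with a two-finger parallel gripper is mounted at the origin on a cart in front of the work surface, level with it; the furniture and walls round the work are solid. World frame = base frame: x ahead of the robot, y to its left, z up, the work surface at z = 0. Lengths are in m, angles in degrees, forces in N, time in s.
With the tool pointing down it reaches from about 0.275 to 0.825 m from the base axis. Payload 5.2 kg.
Tool frame: the origin (TCP) lies on the mounting face of the last link; the fingertips stand 186 mm ahead of it and the grasp point (between the pads) lies 167 mm ahead of it (tip_extent is the distance from the TCP to the fingertips, in m); y points along the fingers, z is the direction in which the jaws open and shut, and the axes are right-handed (so a half turn about y gives the same grasp; the last joint's range is limited). The gripper opens to 93 mm and grips with 3 to 60 N. Pads are 15 mm wide; open, the fingers measure 128 mm over their backs; the gripper's body (75 mm by 188 mm) begins 65 mm behind the grasp point.
Start: joints at [63.839, 14.817, 87.949, -0, 77.235, -11.62], TCP at [0.138, 0.532, 0.405] pointing down, gripper open.
Joint ranges: [-179.93, 179.93], [-52.35, 119.4], [10.71, 147.94], [-69.91, 249.91], [12.55, 155.21], [-178.61, 178.61]. Speed limits (degrees/s): [147.25, 147.25, 180, 180, 180, 180].

## Interface

Orientations are given as a 3x3 rotation matrix whose columns are the frame's x, y, z axes.
In Python, from plant import * gives the robot as it stands. Calls block until the motion is done:
- reach(position, orientation): joint-space move of the TCP to a pose.
- move_l(position, rotation=None, max_speed=0.15): straight line of the TCP; rotation=None keeps the orientation; max_speed is the mean speed in m/s.
- move_joints(angles): joint-space move.
- let_go() and grasp(force=None): open the fingers fully, or close them until they stop; force is the grip in N (None keeps the last).
- sleep(seconds).
- ik(position, orientation): joint angles nearest the present ones, or None.
- sense(): the state.
- read_camera(name): name is "side" or "top" or "wrist"; returns a dict with "img" (400x640x3 uint8, red, green, blue), "z_map" (400x640 float32, m along the optical axis (not along the pixel's ray), 0 where there is no reading), "fx", "fy", "cx", "cy" (pixels), "view" (4x4, takes a point from world to camera coordinates); the wrist camera has in their place "mount" (4x4, takes a point from camera to tool coordinates, whose origin is the TCP and whose axes are the tool frame's). Camera axes: x right, y down, z forward; pixel columns grow to the right and rows downward; lengths in m; the calibration is good to about 2 mm. A picture is of the moment at which its call begins: read the wrist's pose just before it.
A pose or a line that the arm cannot do raises Unreachable and nothing moves.
- hand_in(): hands the job in, once; it reports no verdict.
The state is a dict: "t": time; "joint_pos": joint angles; "dq": joint speeds; "joint_efforts": joint torques, N m; "tool_pos": TCP position; "ee_rot": TCP orientation; "ft_force": force on the tool from outside, world axes, zero at the start; "ft_torque": the same for the moment, N m; "width": finger opening in m.
Only numpy, scipy, OpenCV 4.12 (cv2) and the standard library are available. Lean on these libraries where they do the work, as an engineer would, in place of code of your own. Each camera call takes 0.05 s, during which the arm holds its last target. There are 200 camera calls.

## Working session

There is one attempt and no reset: what is moved stays moved. The work goes in short steps, each a Python script; the robot and the scene stay as the last script left them, time stands still between calls to the robot, and variables do not carry over. Pictures are saved under pics/ and viewed, on a budget of 10 in all, crops included, one or two more only if the job needs it, and the job is handed in when it is done.

```bash
ls; mkdir -p pics; python3 - <<'E'
from plant import *
import numpy as np,cv2
for n in ["side","top"]:
    c=read_camera(n); np.savez(f"pics/{n}0.npz",**c)
    cv2.imwrite(f"pics/{n}0.png",c["img"][:,:,::-1])
    print(n,c["fx"],c["fy"],c["cx"],c["cy"]);print(np.round(c["view"],4).tolist())
s=sense();print(s)
E
```

```text
pics
side 427.0941960548923 427.0941960548923 319.0865623961345 196.79212513705883
[[0.9977, -0.0668, -0.0138, -0.5338], [-0.0544, -0.6569, -0.752, 0.1538], [0.0412, 0.751, -0.659, 0.777], [0.0, 0.0, 0.0, 1.0]]
top 481.94128945777123 481.94128945777123 323.38307561927877 199.5851209603306
[[0.029, -0.9995, 0.0092, 0.1292], [-0.9991, -0.0293, -0.0319, 0.5468], [0.0322, -0.0083, -0.9994, 0.8858], [0.0, 0.0, 0.0, 1.0]]
{'t': 0.1, 'joint_pos': array([ 6.38386849e+01,  1.48573770e+01,  8.80016400e+01, -4.31779618e-04,
        7.72322332e+01, -1.16213418e+01]), 'dq': array([-0.09375431, -0.13130479, -0.13852584,  0.03871868, -0.04237553,
        0.11654914]), 'joint_efforts': array([ 2.41846174e-03, -4.38213658e+01, -2.84640026e+01,  7.17954850e-02,
        3.63249646e-02, -5.70290149e-05]), 'tool_pos': array([0.13800334, 0.53223965, 0.40400122]), 'ee_rot': array([[ 9.67973034e-01, -6.95587623e-04,  2.51053226e-01],
       [-2.51053993e-01, -1.43270299e-03,  9.67972024e-01],
       [-3.13624653e-04, -9.99998732e-01, -1.56144791e-03]]), 'ft_force': array([-0.31020206, -0.19073605, -0.60990763]), 'ft_torque': array([-0.00136971,  0.05602385, -0.0284588 ]), 'width': 0.09298492055149082}
```

View pics/side0.png

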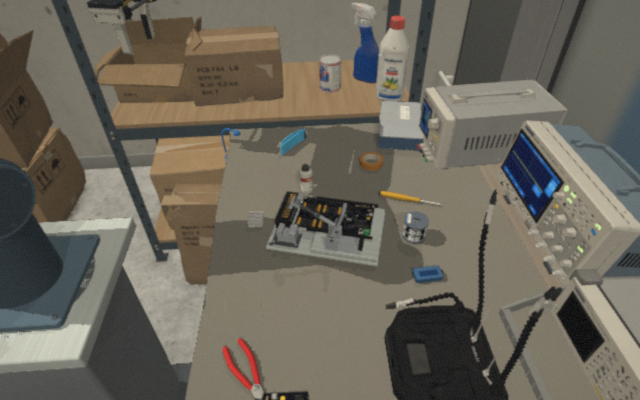

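View pics/top0.png

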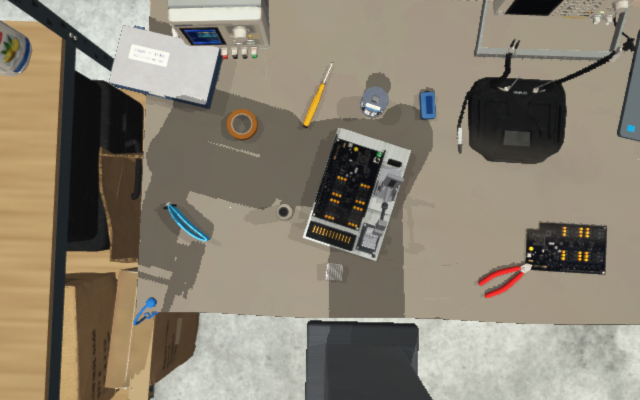

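Top view: jig centred at about (358,195), connector at the lower left end (333,233), so jig +x points to the robot. The latch lane is on the right: lever at about (390,188), keeper at about (370,240). Spool (375,100), bottle (284,211) and heat sink (333,272) all stand clear of it.

```bash
cat > h.py <<'E'
import numpy as np,cv2
def pts(c,T=None):
    """world points (H,W,3) from a picture; T = world<-camera"""
    z=c["z_map"].astype(float);v,u=np.mgrid[:z.shape[0],:z.shape[1]]
    P=np.stack([(u-c["cx"])/c["fx"]*z,(v-c["cy"])/c["fy"]*z,z],-1)
    if T is None: T=np.linalg.inv(c["view"])
    W=P@T[:3,:3].T+T[:3,3]; W[z==0]=np.nan
    return W
E
python3 - <<'E'
from h import *
c=dict(np.load("pics/top0.npz"))
W=pts(c)
print("bench z", np.nanmedian(W[150:200,270:290,2]), "plate right", np.nanmedian(W[228:240,385:389,2]))
m=((W[...,2]>0.004)&(W[...,2]<0.06)).astype(np.uint8)
m[:120]=0;m[265:]=0;m[:,:295]=0;m[:,418:]=0
m=cv2.morphologyEx(m,cv2.MORPH_OPEN,np.ones((3,3)))
n,l,st,ce=cv2.connectedComponentsWithStats(m);k=1+st[1:,4].argmax();print(st[1:])
m=(l==k)
P=W[m][:,:2].astype(np.float32)
r=cv2.minAreaRect(P);print(r);B=cv2.boxPoints(r);print(B)
im=c["img"][100:290,270:440,::-1].copy()
cv2.imwrite("pics/top_crop.png",cv2.resize(np.hstack([im,im*0+(m[100:290,270:440,None]*255).astype(np.uint8)]),None,fx=2,fy=2))
s=cv2.resize(c["img"][110:275,290:430,::-1],None,fx=3.6,fy=3.6,interpolation=cv2.INTER_CUBIC);cv2.imwrite("pics/top_crop2.png",s)
# heights in lane
for n_,(u,v) in dict(spool=(375,100),bottle=(284,211),hs=(333,272)).items(): print(n_,np.nanmedian(W[v-3:v+4,u-3:u+4].reshape(-1,3),0))
E
```

```text
bench z -0.00023247657924596599 plate right -0.00018904782034029344
[[ 303  120    7    8   45]
 [ 303  128  108  133 8154]
 [ 384  192   14   29  197]]
((0.55531907081604, 0.0837293267250061), (0.14411243796348572, 0.21541045606136322), 73.93505096435547)
[[ 0.43187997  0.04429193]
 [ 0.63887835 -0.01531793]
 [ 0.67875814  0.12316673]
 [ 0.4717598   0.18277659]]
spool [0.73255532 0.053723   0.00399176]
bottle [0.51913537 0.21287218 0.06840062]
hs [0.40940162 0.12377731 0.00524812]
```

View pics/top_crop2.png

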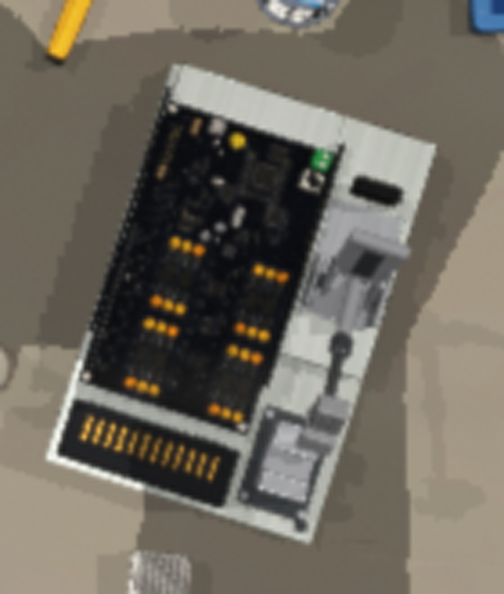

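```bash
cat >> h.py <<'E'
a=np.radians(180-(90-73.935)); jx=np.array([np.cos(a),np.sin(a),0]); Z=np.array([0,0,1.]); jy=np.cross(Z,jx)
J=np.stack([jx,jy,Z],1); O=np.array([0.55532,0.08373,0])+0.042*jx
def j2w(p): return O+J@np.asarray(p,float)/1000   # jig mm -> world m
def w2j(P): return (P-O)@J*1000
RA=np.stack([jx,-Z,jy],1); RB=np.stack([-jx,-Z,-jy],1)
E
python3 - <<'E'
from plant import *
from h import *
for R in (RA,RB):
    print(ik(j2w([0,46,360]),R))
R=RB
reach(j2w([-5,46,380]),R)
s=sense();c=read_camera("wrist");np.savez("pics/w1.npz",T=s["tool_pos"],R=s["ee_rot"],**c)
cv2.imwrite("pics/w1.png",c["img"][:,:,::-1])
print(c["mount"].round(4).tolist(),c["fx"],s["t"],w2j(s["tool_pos"]),s["ft_force"])
E
```

```text
[-6.86336538e+00  1.22507873e+01  9.78908561e+01 -2.54444375e-14
  6.98583565e+01  9.92016346e+01]
[-6.86336538e+00  1.22507873e+01  9.78908561e+01 -2.54444375e-14
  6.98583565e+01 -8.07983654e+01]
[[0.0018, 0.9663, 0.2574, -0.0709], [-0.0001, -0.2574, 0.9663, 0.0216], [1.0, -0.0017, -0.0004, -0.0013], [0.0, 0.0, 0.0, 1.0]] 355.92824580787664 2.275 [ -4.68405771  45.29254941 380.07355974] [0.08141479 0.11461382 0.16095275]
```

View pics/w1.png

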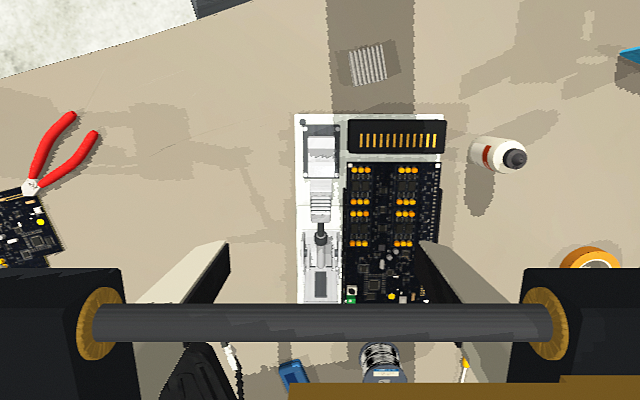

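Wrist view: keeper block at (322,155), claw head and lug around (320,205), claw rod (320,235), handle (320,290). I'll take a height profile along the lane.

```bash
python3 - <<'E'
from h import *
c=dict(np.load("pics/w1.npz"))
T=np.eye(4);T[:3,:3]=c["R"];T[:3,3]=c["T"];T=T@c["mount"]
W=w2j(pts(c,T).reshape(-1,3)).reshape(400,640,3)
t=dict(np.load("pics/top0.npz"));V=w2j(pts(t).reshape(-1,3)).reshape(400,640,3)
for nm,Q,lo,hi in(("wrist",W,100,300),("top",V,140,265)):
    A=Q.reshape(-1,3)
    m=(A[:,2]>60)&(A[:,2]<125)&(A[:,0]>-150)&(A[:,0]<60)&(A[:,1]>0)&(A[:,1]<80)
    print(nm,"high pts y",np.percentile(A[m,1],[2,50,98]) if m.any() else 0)
    S=A[(abs(A[:,1]-46)<4)&(A[:,0]>-110)&(A[:,0]<60)&(A[:,2]>0)]
    b=np.round(S[:,0]/3)*3
    print([(int(x),*np.round(np.percentile(S[b==x,2],[5,95])).astype(int)) for x in np.unique(b)])
# column profile down the wrist image, at lane
print("col", [(v,*W[v,320].round(0).astype(int)) for v in range(116,302,3)if np.isfinite(W[v,320,0])])
# connector top edge check y
m=(abs(W[...,2]-34)<2)&(W[...,0]>25)&(W[...,0]<68)&(W[...,1]<28)
print("connector x,y",np.percentile(W[m][:,0],[2,98]),np.percentile(W[m][:,1],[1,99]),np.median(W[m][:,2]))
E
```

```text
wrist high pts y [35.71400831 48.22244916 61.27880716]
[(-87, np.int64(20), np.int64(20)), (-84, np.int64(20), np.int64(21)), (-81, np.int64(19), np.int64(107)), (-78, np.int64(94), np.int64(109)), (-75, np.int64(21), np.int64(95)), (-72, np.int64(21), np.int64(85)), (-69, np.int64(20), np.int64(77)), (-66, np.int64(19), np.int64(70)), (-63, np.int64(20), np.int64(72)), (-60, np.int64(69), np.int64(74)), (-57, np.int64(72), np.int64(75)), (-54, np.int64(60), np.int64(78)), (-51, np.int64(19), np.int64(78)), (-48, np.int64(18), np.int64(80)), (-45, np.int64(18), np.int64(83)), (-42, np.int64(19), np.int64(84)), (-39, np.int64(85), np.int64(88)), (-36, np.int64(86), np.int64(90)), (-33, np.int64(86), np.int64(90)), (-30, np.int64(84), np.int64(90)), (-27, np.int64(90), np.int64(92)), (-24, np.int64(91), np.int64(94)), (-21, np.int64(93), np.int64(95)), (-18, np.int64(94), np.int64(97)), (-9, np.int64(122), np.int64(124)), (-6, np.int64(123), np.int64(125)), (-3, np.int64(125), np.int64(128)), (0, np.int64(124), np.int64(127)), (3, np.int64(12), np.int64(124)), (6, np.int64(113), np.int
[... 4999 characters left out ...]
nt64(74)), (263, np.int64(-62), np.int64(48), np.int64(71)), (269, np.int64(-69), np.int64(48), np.int64(69)), (272, np.int64(-70), np.int64(48), np.int64(74)), (275, np.int64(-71), np.int64(48), np.int64(77)), (278, np.int64(-71), np.int64(48), np.int64(82)), (281, np.int64(-73), np.int64(48), np.int64(84)), (284, np.int64(-74), np.int64(48), np.int64(88)), (287, np.int64(-75), np.int64(48), np.int64(91)), (290, np.int64(-75), np.int64(48), np.int64(95)), (293, np.int64(-78), np.int64(48), np.int64(96)), (296, np.int64(-78), np.int64(48), np.int64(100)), (299, np.int64(-80), np.int64(48), np.int64(102))]
connector x,y [29.87458792 57.33377885] [-100.60346633   21.43088304] 32.77634033603749
```

```bash
cat >> h.py <<'E'
PV=np.array([-61.5,45.]); YL=46.8; D=4.
def pin(th): return PV+20*np.array([-np.cos(th),np.sin(th)])-2.5*np.array([np.sin(th),np.cos(th)])
def ax(al): return np.array([np.cos(al),np.sin(al)]),np.array([-np.sin(al),np.cos(al)])
def fk(th,al):
    u,w=ax(al);H=pin(th)+95*u
    return H-13*w, H-5*u+11.5*w     # nose, lug
from scipy.optimize import fsolve
def inv(p,k,g=(1.7,0.)): return fsolve(lambda q:fk(*q)[k]-p,g)   # k=0 nose,1 lug
def tcp(lug,y=None): return j2w([lug[0],YL if y is None else y,lug[1]-D+186])
E
python3 - <<'E'
from plant import *
from h import *
c=dict(np.load("pics/w1.npz"))
T=np.eye(4);T[:3,:3]=c["R"];T[:3,3]=c["T"];T=T@c["mount"]
W=w2j(pts(c,T).reshape(-1,3))
m=(W[:,0]>-60)&(W[:,0]<62)&(W[:,1]>-30)&(W[:,1]<25);print("board height pct",np.nanpercentile(W[m,2],[50,90,98]))
m=(W[:,0]>5)&(W[:,0]<50)&(W[:,1]>25)&(W[:,1]<70)&(abs(W[:,2]-38)<3);print("land y",np.percentile(W[m,1],[2,98]))
lug=np.array([1.,117.5]); print("th,al",inv(lug,1,(1.25,.5)))
up=j2w([lug[0],YL,lug[1]+45+186]); reach(up,RB); sleep(.2)
f0=sense()["ft_force"]
move_l(tcp(lug),RB,0.12); sleep(.2)
s=sense();print("pre",(s["ft_force"]-f0)@J,s["t"])
grasp(8);sleep(.2);s=sense();print("grip w",s["width"],"F jig",(s["ft_force"]-f0)@J,w2j(s["tool_pos"]),s["t"])
np.save("f0.npy",f0)
c=read_camera("wrist");cv2.imwrite("pics/w2.png",c["img"][:,:,::-1])
c=read_camera("side");cv2.imwrite("pics/s2.png",cv2.resize(c["img"][150:290,240:440,::-1],None,fx=4,fy=4,interpolation=cv2.INTER_CUBIC))
E
```

```text
board height pct [290.82232366 302.29641427 305.78232523]
land y [36.60717675 59.5536971 ]
th,al [1.18950868 0.52231495]
pre [-1.35642043  0.483007   -0.06466227] 3.5417
grip w 0.013531953408936412 F jig [-0.79869087 -0.13663064  0.80988596] [  1.01811276  46.73658876 299.50039094] 4.9417
```

View pics/s2.png

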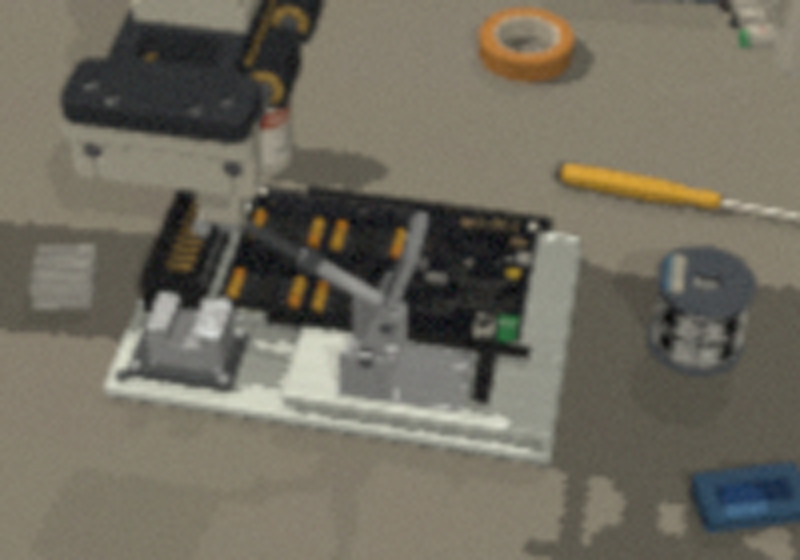

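The side view shows the finger on the claw's lug at (240,225), with the lever upright at (405,260) and the groove open at (190,310). The grip width of 13.5 mm matches the lug. Next I swing the claw over the groove and stop above it.

```bash
python3 - <<'E'
from plant import *
from h import *
f0=np.load("f0.npy")
q0=np.array(inv([1,117.5],1,(1.2,.5))); q1=np.array(inv([30,50],0)); print(q0,q1)
for k in np.linspace(0,1,7)[1:]:
    move_l(tcp(fk(*(q0+k*(q1-q0)))[1]),RB,0.06); s=sense()
    print(round(s["t"],2),"F",((s["ft_force"]-f0)@J).round(1),"w",round(s["width"]*1e3,1))
sleep(.3);s=sense();print(((s["ft_force"]-f0)@J).round(1),w2j(s["tool_pos"]).round(1))
c=read_camera("side");np.savez("pics/s3.npz",**c);cv2.imwrite("pics/s3.png",cv2.resize(c["img"][190:270,260:380,::-1],None,fx=6,fy=6,interpolation=cv2.INTER_CUBIC))
E
```

```text
[1.18950868 0.52231495] [ 1.53465055 -0.0199928 ]
5.33 F [-0.5 -1.8 -0.6] w 13.9
5.62 F [-1.1 -1.3 -0.4] w 13.7
5.92 F [-0.  -1.8 -0.4] w 14.0
6.21 F [-0.1 -1.8 -0. ] w 13.9
6.5 F [-1.  -0.9 -0.5] w 14.1
6.78 F [-1.1 -1.5 -0. ] w 14.0
[ 0.1 -2.7 -1. ] [ 25.7  46.8 256.5]
```

View pics/s3.png

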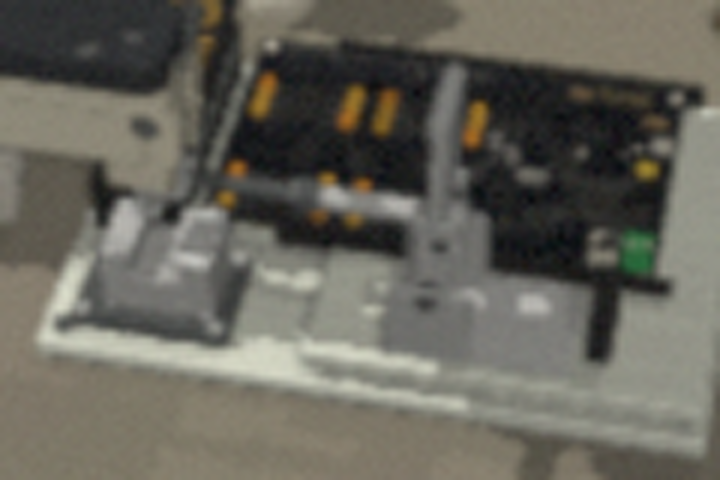

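The claw is level above the keeper, head at about (165,205), with the groove gap just below it. Now I lower it and feel for contact.

```bash
sed -i 's/YL=46.8/YL=46.4/' h.py; python3 - <<'E'
from plant import *
from h import *
f0=np.load("f0.npy")
fs=[]
def F():
    a=[]
    for _ in range(4): sleep(.02);a.append(sense()["ft_force"])
    return (np.mean(a,0)-f0)@J
x=30.; g=inv([x,50],0)
move_l(tcp(fk(*g)[1]),RB,0.03); b=F(); print("base",b.round(1))
for z in np.arange(48,26.9,-1):
    g=inv([x,z],0,g); move_l(tcp(fk(*g)[1]),RB,0.03); f=F()-b
    print(z,f.round(1),end=" | ")
    if f[2]>4 or abs(f[0])>7: break
s=sense();print("\n",s["t"],g,w2j(s["tool_pos"]).round(1),s["width"])
E
```

```text
base [ 0.3 -0.4 -0.5]
48.0 [-0.3  0.1  0.6] | 47.0 [-1.   0.1  0.9] | 46.0 [-2.1  0.2  0.6] | 45.0 [-2.3  0.4  0.9] | 44.0 [-2.2 -0.1  0.4] | 43.0 [-2.6  0.1  0.6] | 42.0 [-3.1  0.   0. ] | 41.0 [-2.4  0.3  0.6] | 40.0 [-2.9  0.4  0.8] | 39.0 [-2.3  0.5  0.7] | 38.0 [-1.9  0.1  1. ] | 37.0 [-2.   0.5  1.3] | 36.0 [-2.4  0.4  0.2] | 35.0 [-2.6  0.1  0.9] | 34.0 [-2.4  0.3  1. ] | 33.0 [-2.4  0.2  0.8] | 32.0 [-2.8  0.1  0.5] | 31.0 [-2.8  0.6  0.8] | 30.0 [-3.7 -0.1  1. ] | 29.0 [-3.7  0.4  1.5] | 28.0 [-3.5  0.   1.4] | 27.0 [-2.6  0.6  5. ] | 
 14.4167 [ 1.86504947 -0.26996521] [ 31.7  46.4 234.2] 0.014034083714230037
```

Contact at the model height of 27, about 11 mm below the land, so the nose is on the groove floor. Next I draw it back to the lip.

```bash
python3 - <<'E'
from plant import *
from h import *
f0=np.load("f0.npy")
def F():
    a=[]
    for _ in range(4): sleep(.02);a.append(sense()["ft_force"])
    return (np.mean(a,0)-f0)@J
g=inv([30,27.8],0,(1.8,-.2))
for x in np.arange(30,19,-.5):
    g=inv([x,27.8],0,g); move_l(tcp(fk(*g)[1]),RB,0.02); f=F()
    print(x,f[[0,2]].round(1),end=" | ")
    if f[0]>8 or abs(f[2])>9: break
s=sense();print("\n",s["t"],g,fk(*g),w2j(s["tool_pos"]).round(1))
c=read_camera("side");cv2.imwrite("pics/s4.png",cv2.resize(c["img"][190:270,260:380,::-1],None,fx=6,fy=6,interpolation=cv2.INTER_CUBIC))
E
```

```text
30.0 [-2.5  0.1] | 29.5 [-0.2  0.8] | 29.0 [1.1 1.3] | 28.5 [1.8 0.3] | 28.0 [2.6 0.6] | 27.5 [ 2.7 -0.2] | 27.0 [2.7 0.3] | 26.5 [ 2.8 -0.1] | 26.0 [2.7 0.3] | 25.5 [3.  0.2] | 25.0 [3.2 0.2] | 24.5 [4.6 1.1] | 24.0 [5.8 2.5] | 23.5 [7.3 3.5] | 23.0 [8.5 4.7] | 
 19.1667 [ 1.49658851 -0.25970483] (array([23. , 27.8]), array([24.45915545, 52.76238902])) [ 25.6  46.4 234.6]
```

```bash
python3 - <<'E'
from plant import *
from h import *
s=sense();p=w2j(s["tool_pos"])
let_go();sleep(.2)
move_l(j2w(p+[0,0,90]),RB,0.15)
s=sense();print(s["t"])
grasp(10)
c=read_camera("side");np.savez("pics/s5.npz",**c);cv2.imwrite("pics/s5.png",cv2.resize(c["img"][190:270,260:380,::-1],None,fx=6,fy=6,interpolation=cv2.INTER_CUBIC))
s=sense();np.save("f1.npy",s["ft_force"]);print(s["t"],s["width"])
E
```

```text
21.475
22.975 0.0004055485177018588
```

View pics/s5.png

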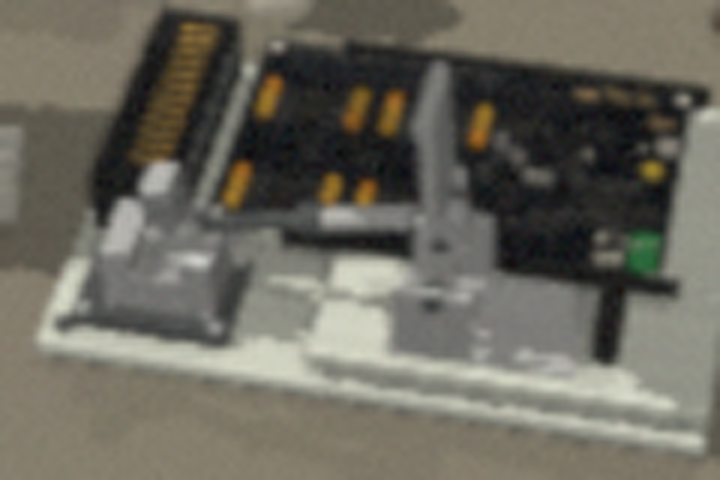

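The claw sits down in the groove, lug at (160,180), rod sloping to the pin at (420,215). The lever is about upright with its end at (440,65). Now I push the handle over with closed fingertips.

```bash
cat > push.py <<'E'
from plant import *
from h import *
s=sense();p=w2j(s["tool_pos"])
move_l(j2w([-30,46,p[2]]),RB,0.15); move_l(j2w([-30,46,101+186]),RB,0.12); sleep(.15)
f1=np.mean([(sleep(.02),sense()["ft_force"])[1] for _ in range(5)],0); np.save("f1.npy",f1)
def F(n=2): return (np.mean([(sleep(.01),sense()["ft_force"])[1] for _ in range(n)],0)-f1)@J
x=-30
while x>-62:
    x-=1.5; move_l(j2w([x,46,287]),RB,0.05); f=F(3)
    if f[0]>2.2: break
print("contact x",x,f.round(1),sense()["t"])
E
python3 push.py
```

```text
contact x -54.0 [ 2.5 -0.1  2.3] 28.5917
```

```bash
cat > push2.py <<'E'
from plant import *
from h import *
f1=np.load("f1.npy")
def F(n=2): return (np.mean([(sleep(.01),sense()["ft_force"])[1] for _ in range(n)],0)-f1)@J
def C(th):
    px=-61.5+6.5*np.clip((1.5-th)/.8,0,1); c,s_=np.cos(th),np.sin(th)
    return j2w([px-57*c+2.5*s_+7.5,46,45+57*s_+2.5*c+186])
for th in np.r_[np.arange(1.48,.12,-.09),np.arange(.1,-.08,-.02)]:
    move_l(C(th),RB,0.06); f=F()
    print(round(th,2),f[[0,2]].round(1),end=" | ")
    if np.hypot(f[0],f[2])>16: print("STOP");break
s=sense();print("\n",s["t"],w2j(s["tool_pos"]).round(1))
c=read_camera("side");np.savez("pics/s6.npz",**c);cv2.imwrite("pics/s6.png",cv2.resize(c["img"][190:270,260:380,::-1],None,fx=6,fy=6,interpolation=cv2.INTER_CUBIC))
E
python3 push2.py
```

```text
1.48 [ 3.3 -1.4] | 1.39 [ 2.4 -1.4] | 1.3 [ 3.3 -1.4] | 1.21 [ 3.4 -0.4] | 1.12 [ 4.4 -0.4] | 1.03 [3.7 0.3] | 0.94 [2.7 0.4] | 0.85 [ 1.6 -0.2] | 0.76 [ 0.8 -0.1] | 0.67 [-0.2  0.2] | 0.58 [0.3 0. ] | 0.49 [0.  1.1] | 0.4 [ 0.8 -0.1] | 0.31 [0.1 0.3] | 0.22 [-0.   0.3] | 0.13 [-0.2  0.8] | 0.1 [0.8 1. ] | 0.08 [-0.8 -0.4] | 0.06 [0.2 0.1] | 0.04 [-0.4  0.2] | 0.02 [-0.3  0.5] | -0.0 [-0.4  3.4] | -0.02 [ 3.  10.2] | -0.04 [ 4.9 16.8] | STOP

 34.9917 [-104.6   45.9  233.4]
```

View pics/s6.png

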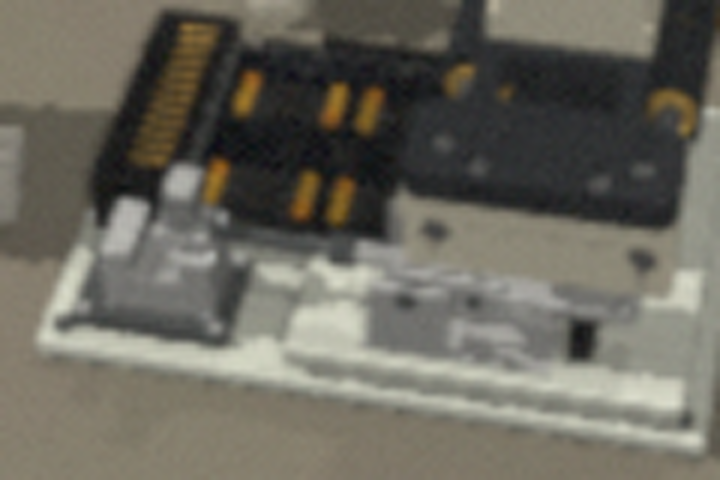

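The lever is flat under the gripper. The board has moved about 4 px (roughly 6.5 mm) towards the connector, and the lug is still in the keeper at (180,180). I'll retreat and check with the wrist camera's depth and the side view.

```bash
python3 - <<'E'
from plant import *
from h import *
p=w2j(sense()["tool_pos"])
move_l(j2w(p+[0,0,70]),RB,0.15); reach(j2w([-45,46,390]),RB); sleep(.2)
s=sense();c=read_camera("wrist")
T=np.eye(4);T[:3,:3]=s["ee_rot"];T[:3,3]=s["tool_pos"];T=T@c["mount"]
W=w2j(pts(c,T).reshape(-1,3)); v=read_camera("side"); Vp=w2j(pts(v).reshape(-1,3))
for n,A in(("wrist",W),("side",Vp)):
    S=A[(abs(A[:,1]-46)<6)&(A[:,0]>-135)&(A[:,0]<50)&(A[:,2]>0)&(A[:,2]<140)];b=np.round(S[:,0]/6)*6
    print(n,[(int(x),int(np.percentile(S[b==x,2],90))) for x in np.unique(b)])
print(s["t"],s["ft_force"].round(1))
cv2.imwrite("pics/s7.png",cv2.resize(v["img"][180:280,240:400,::-1],None,fx=5,fy=5,interpolation=cv2.INTER_CUBIC))
cv2.imwrite("pics/w7.png",c["img"][:,:,::-1])
E
```

```text
wrist [(-96, 47), (-90, 47), (-84, 46), (-78, 46), (-72, 45), (-66, 44), (-60, 45), (-54, 45), (-48, 45), (-42, 45), (-36, 47), (-30, 46), (-24, 44), (-18, 44), (-12, 44), (-6, 44), (0, 44), (6, 45), (12, 62), (18, 63), (24, 62), (30, 28), (36, 38), (42, 38), (48, 13)]
side [(-132, 21), (-126, 49), (-120, 49), (-114, 49), (-108, 49), (-102, 49), (-96, 49), (-90, 49), (-84, 48), (-78, 48), (-72, 47), (-66, 47), (-60, 47), (-54, 47), (-48, 47), (-42, 47), (-36, 48), (-30, 48), (-24, 46), (-18, 45), (-12, 46), (-6, 46), (0, 46), (6, 45), (12, 64), (18, 65), (24, 60), (30, 36), (36, 40), (42, 39), (48, 16)]
36.375 [ 0.6  0.7 -0.4]
```

View pics/s7.png

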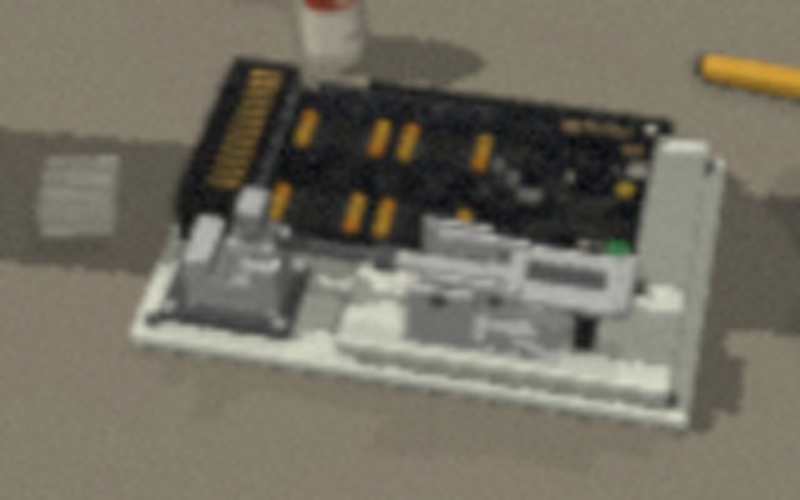

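```bash
python3 - <<'E'
from plant import *
print(hand_in(), sense()["t"])
E
```

```text
the job is handed in; nothing more can be done
the job is handed in; nothing more can be done
```

The claw is hooked in the keeper groove, the lever is down flat, and the carriage looks home. I handed the job in at about 36.4 s of the 59 s allowed; no verdict is reported.

**What I did**
- I pinched the claw lug at 8 N and swung the claw over the groove.
- I lowered the nose until it touched the floor, about 11 mm below the land, at about 5 N.
- I drew it back until it bore on the lip at about 8.5 N, then let go.
- I pushed the handle over with closed fingertips. The force was about 4.5 N at most until the stop and 17.5 N against it.
- I then backed the arm clear.

**Last checks**
- **Lever:** the side camera showed the handle top at 47–49 mm, against 47.5 mm nominal when flat. The fingertip felt nothing until about the closed height, which puts the lever within about 0.02 rad of flat.
- **Claw:** the lug top at 63–65 mm puts the nose end about 30 mm above the bench, well below the land at 39 mm.
- **Carriage:** the board moved about 6.5 mm towards the connector. I judged this from image shift only, so home to within 1.2 mm was not measured directly.
- **Bystanders:** I kept clear of them and saw nothing shift in the views. The spool was outside the last picture, and I did not measure their positions again.

**Disagreements**
- The wrist and top cameras differed by about 3 mm across the lane. I used a value between them, and sideways force at the grip stayed under 3 N.
- The wrist depth along the closed handle sloped slightly more than the side depth did. I trusted the fingertip contact instead.

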